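# Burnish the long seam of a stage-set panel

## Robot

A 6-joint arm with a two-finger parallel gripper is mounted at the origin on the work surface. World frame = base frame: x ahead of the robot, y to its left, z up, the work surface at z = 0. Lengths are in mm, angles in rad, forces in N, time in s.
With the tool pointing down it reaches from about 300 to 775 mm from the base axis. Payload 14.6 kg.
Tool frame: the origin (TCP) lies midway between the tips of the shut fingers; the grasp point (between the pads) lies 19 mm behind it (manip.tcp_to_grasp is the distance from the TCP to the grasp point, in mm); z points along the fingers, x is the direction in which the jaws open and shut, and the axes are right-handed (so a half turn about z gives the same grasp; the last joint's range is limited). The gripper opens to 94 mm and grips with 3 to 60 N. Pads are 16 mm wide; open, the fingers measure 119 mm over their backs; the gripper's body (75 mm by 177 mm) begins 78 mm behind the grasp point.
Start: joints at [-1.218, 0.3, 1.521, -0, 1.321, -0.067], TCP at [224.16, -502.237, 205.446] pointing down, gripper open.
Joint ranges: [-3.03, 3.03], [-0.79, 2.21], [0.23, 2.52], [-1.04, 4.18], [0, 3.07], [-2.55, 2.55]. Speed limits (rad/s): [2.22, 2.22, 2.57, 3.14, 3.14, 3.14].

## Interface

Orientations are given as [roll, pitch, yaw] about the fixed x, y, z axes, in that order (R = Rz(yaw) Ry(pitch) Rx(roll)).
In Python, from cell import manip gives the robot as it stands.
- The arm moves only by the tool arm_command, never from a script. Its argument "steps" is a list of rows, each a list of 3 entries, a list of its own where there are three numbers: the opening, from 0 (shut) to 1 (fully open), then the shift along the tool's x, y, z in cm, then the turn about the tool's z in rad. A call has 1 to 5 rows; each row shifts and turns the commanded pose from where the row before left it, along the tool's axes as they then stand; what a row does not reach is not made up. A row lasts 1/12 s, in which the tool goes at most 41.7 mm and 7.16 degrees, less where a joint would pass 70% of its speed; a pose out of reach is approached as far as the arm can. A call with a gripper value outside its range is refused whole. The fingers move at their own pace and stop on an object; "force" is the grip in N (left out, the last holds). Time passes only in rows, so rows that do not move let the fingers close. It gives the time, the measured TCP pose, the force and the opening at its end, in the units of the state.
- manip.read_state(): the state, without advancing time (a new reading comes with each control period).
- manip.camera(name): name is "scene" or "top" or "wrist"; returns (picture, depth): 420x560x3 uint8, red, green, blue; 420x560 float32, mm along the optical axis (not along the pixel's ray), 0 where there is no reading.
- manip.calibration(name): a dict with "fx", "fy", "cx", "cy" (pixels), "R" (3x3) and "t" (3): a world point X has camera coordinates R X + t; the wrist camera has in their place "tool_from_camera" (4x4, takes a point from camera to tool coordinates, whose origin is the TCP and whose axes are the tool frame's). Camera axes: x right, y down, z forward; pixel columns grow to the right and rows downward; lengths in mm; the calibration is good to about 2 mm. A picture is of the moment at which its call begins: read the wrist's pose just before it. calibration takes no time and is no camera call.
- manip.sign_off(): hands the job in, once; it reports no verdict.
The state is a dict: "clock": time; "joints": joint angles; "qd": joint speeds; "effort": joint torques, N m; "eef_pos": TCP position; "eef_rot": TCP orientation; "wrist_force": force on the tool from outside, world axes, zero at the start; "moment": the same for the moment, N m; "finger_gap": finger opening in mm.
Only numpy, scipy, OpenCV 4.12 (cv2) and the standard library are available. Lean on these libraries where they do the work, as an engineer would, in place of code of your own. Each camera call takes 0.05 s, during which the arm holds its last target.

## Task

Take the collared stylus out of its wooden block and rub down the long seam of the maroon panel: with the sprung tip lightly pressed in, guide it slowly (about 3 cm a second) along the whole seam, from the end at the steel-cornered batten to the end at the plain batten, without straying off the seam while pressing. Then lower the stylus gently back into the block it came from, standing upright on its collar, and let go.

Things in the scene. Friction and masses are not known exactly. Their poses are not given: they have to be found in the camera images.
- stylus: The seam stylus, 115 g: round pale wooden handle 20 mm across, 70 mm long; under it an aluminium collar 36 mm across, 6 mm thick; a steel shank 13 mm across, 40 mm long; a sprung tip 8 mm across, 25 mm out. Origin: centre of the handle; z up along it. Collar's underside 41 mm, tip's end (unpressed) 106 mm below it. Not the stubby awl with a dark ball grip.
- tip (a point): The rounded end of the stylus's sprung tip, on the stylus's axis; 106 mm below the handle's centre when not pressed, up to 12 mm less when pressed. Axes as the stylus's.
- plunger (a joint): How far the sprung tip is pushed into the stylus: 0 m out, 0.012 m fully in. The spring is soft: 0.6 N to start, 2.4 N fully in (150 N/m); beyond that it is rigid. It counts as pressed from about 1 mm; 4 to 6 mm is a good working value.
- seam (a point): Middle of the long seam, on top of the maroon panel (fixed, 200 by 220 mm, 12 mm thick, lying flat). The seam is a straight pale line 3 mm wide, 160 mm long, between two battens, all flush. y runs along it from the start (-80 mm, batten with steel corner plates) to the far end (+80 mm, plain batten); z up; x across. The short seam (70 mm long, 75 mm farther in x) is not the one.
- rack_hole0 (a point): Centre of the mouth of the stylus's hole in the top of its wooden block (fixed, 64 by 64 mm, 80 mm high). Hole round, 22 mm across, upright, right through; the collar rests on the top, so the seated stylus has its handle's centre 41 mm above this point. z is up. A like block, left or right, holds the awl.
Things that resemble listed ones, but are neither listed nor needed, are in the scene too. Leave any green look-alike of the stylus alone.

How it is judged (in metres and radians):
On the way, in this order (a step that is already met when the one before it is completed fails the run):
1. The pressed tip is on the long seam at its starting end, by the steel-cornered batten (x of tip in the frame of seam between -0.013 and 0.013 m and z of tip in the frame of seam between -0.004 and 0.004 m and value of joint plunger above 0.0012 m and y of tip in the frame of seam between -0.098 and -0.06 m), for 0.1 s.
2. it has come a quarter of the way along the seam, still pressed on it (x of tip in the frame of seam between -0.013 and 0.013 m and z of tip in the frame of seam between -0.004 and 0.004 m and value of joint plunger above 0.0012 m and y of tip in the frame of seam between -0.053 and -0.027 m), for 0.1 s.
3. it has come half-way, still pressed on the seam (x of tip in the frame of seam between -0.013 and 0.013 m and z of tip in the frame of seam between -0.004 and 0.004 m and value of joint plunger above 0.0012 m and y of tip in the frame of seam between -0.013 and 0.013 m), for 0.1 s.
4. it has come three quarters of the way, still pressed on the seam (x of tip in the frame of seam between -0.013 and 0.013 m and z of tip in the frame of seam between -0.004 and 0.004 m and value of joint plunger above 0.0012 m and y of tip in the frame of seam between 0.027 and 0.053 m), for 0.1 s.
5. it has reached the far end of the seam, by the plain batten (x of tip in the frame of seam between -0.013 and 0.013 m and z of tip in the frame of seam between -0.004 and 0.004 m and value of joint plunger above 0.0012 m and y of tip in the frame of seam between 0.062 and 0.098 m), for 0.1 s.
At the end, for the whole second after the job is handed in: The stylus stands at rest in its own block: handle's centre within 12 mm of the hole's axis, within 10 degrees of upright, its collar down on the block's top (handle's centre 35 to 47 mm above it), let go (horizontal distance between stylus and rack_hole0 below 0.012 m and angle between stylus's own z axis and vertical below 0.17 rad and z of stylus in the frame of rack_hole0 between 0.035 and 0.047 m and linear speed of stylus below 0.03 m/s); the robot touches nothing.
It fails at once if the tip is pressed on the panel more than 18 mm to the side of the long seam (value of joint plunger above 0.0012 m and z of tip in the frame of seam between -0.006 and 0.006 m and y of tip in the frame of seam between -0.11 and 0.11 m and (x of tip in the frame of seam above 0.018 m or x of tip in the frame of seam below -0.018 m) and x of tip in the frame of seam between -0.08 and 0.14 m).
It fails at once if the stylus moves faster than 120 mm/s while its tip is pressed on the panel (value of joint plunger above 0.0012 m and z of tip in the frame of seam between -0.006 and 0.006 m and y of tip in the frame of seam between -0.11 and 0.11 m and x of tip in the frame of seam between -0.08 and 0.14 m and linear speed of stylus above 0.12 m/s).
It fails at once if the stylus is dropped into its block (faster than 0.6 m/s there) (horizontal distance between stylus and rack_hole0 below 0.03 m and z of stylus in the frame of rack_hole0 below 0.1 m and linear speed of stylus above 0.6 m/s).
It also fails if it takes over 64 s, if anything falls off the work surface, if the arm or the gripper's body presses on something with over 40 N, if the wrist force passes 120 N, or if a joint passes its speed limit or range.

## Working session

There is one attempt and no reset: what is moved stays moved. The work goes in short steps, Python scripts to look and compute and a tool call to move; the robot and the scene stay as the last step left them, time stands still between calls to the robot, and variables do not carry over. Pictures are saved under pics/ and viewed, and the job is handed in when it is done.

Besides the shell and the picture viewer there is one more tool, called after "Emit:" as name([rows], argument=value, ...), one row to a line, values as JSON. arm_command: Moves the arm, as the interface text tells. Its arguments: {"type":"object","properties":{"steps":{"type":"array","items":{"type":"array"}},"force":{"type":"number"}},"required":["steps"]}

```bash
mkdir -p pics
cat > h.py <<'E'
import numpy as np, cv2
from cell import manip
def grab(n,f):
    im,d=manip.camera(n); cv2.imwrite(f'pics/{f}.png',im[:,:,::-1]); np.save(f'pics/{f}_d.npy',d); return im,d
def ray(n,u,v):
    c=manip.calibration(n);R=np.array(c['R']);t=np.array(c['t'])
    d=R.T@np.array([(u-c['cx'])/c['fx'],(v-c['cy'])/c['fy'],1]);return -R.T@t,d
def onz(n,u,v,z):
    o,d=ray(n,u,v);return o+d*(z-o[2])/d[2]
def proj(n,X):
    c=manip.calibration(n);p=np.array(c['R'])@np.array(X)+np.array(c['t']);return c['fx']*p[0]/p[2]+c['cx'],c['fy']*p[1]/p[2]+c['cy']
E
python3 - <<'E'
from h import *
s=manip.read_state();print(s)
grab('top','top0');grab('scene','scene0')
for n in('top','scene'):print(manip.calibration(n))
E
```

```text
{'clock': 0.0, 'joints': array([-1.21763359e+00,  3.00490503e-01,  1.52159046e+00,  8.80968879e-06,
        1.32071616e+00, -6.66040326e-02]), 'qd': array([ 1.00559596e-03,  7.51123923e-04, -1.01297248e-04,  6.14782875e-04,
       -4.60683847e-05, -1.34495251e-03]), 'effort': array([ 3.90716332e-04, -5.31806874e+01, -3.52736342e+01,  7.08390889e-02,
        2.44322070e-02, -5.12011843e-05]), 'eef_pos': array([ 224.05436546, -501.9969214 ,  204.87172812]), 'eef_rot': array([-3.14150398e+00,  1.20122822e-03, -1.15103169e+00]), 'wrist_force': array([ 0.58110696, -0.58978601, -0.3880986 ]), 'moment': array([-0.04915877, -0.00853726, -0.01954693]), 'finger_gap': 94.08969762310149}
{'fx': 483.2253044597397, 'fy': 483.2253044597397, 'cx': 282.0293227560009, 'cy': 213.200015624198, 'R': array([[-0.00855963, -0.99983193,  0.01621259],
       [-0.99815566,  0.00756859, -0.06023283],
       [ 0.0601    , -0.01669826, -0.99805268]]), 't': array([  46.56798718,  485.34240905, 1224.76453684])}
{'fx': 452.4629858782844, 'fy': 452.4629858782844, 'cx': 276.5188762719493, 'cy': 212.83784715364445, 'R': array([[-0.72298876,  0.69081946,  0.00746481],
       [ 0.47187869,  0.50168688, -0.72501088],
       [-0.50459662, -0.52065224, -0.68869696]]), 't': array([ 318.2987685 , -191.76257475, 1413.42237974])}
```

View pics/top0.png

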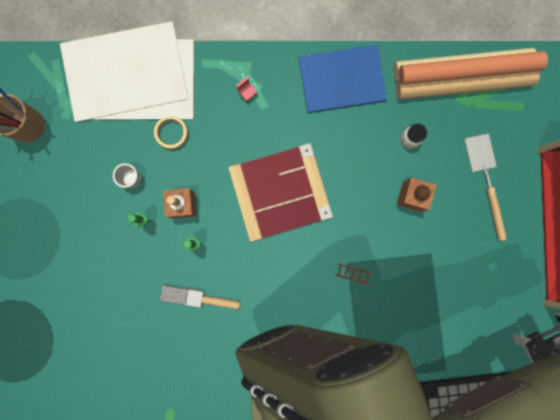

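View pics/scene0.png

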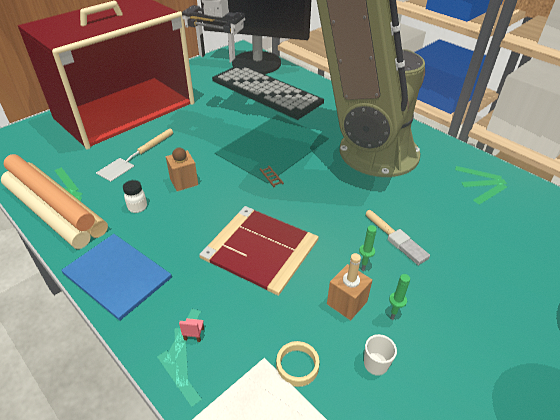

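The two blocks are at top (179,203), with a pale handle and collar, and at top (417,194), with a dark ball grip (the awl). The green look-alikes are at (138,218) and (192,243). The pale one at (179,203) fits the stylus. On the maroon panel, the long seam runs from (313,196) at the steel-cornered batten to (256,212) at the plain batten. I'll confirm all this in an enlarged crop.

Run:
```python
import cv2,numpy as np
a=cv2.imread('pics/top0.png');b=cv2.imread('pics/scene0.png')
A=cv2.resize(a[140:265,110:345],None,fx=3.2,fy=3.2,interpolation=cv2.INTER_CUBIC)
cv2.imwrite('pics/cropT.png',A)
cv2.imwrite('pics/cropS.png',cv2.resize(b[200:325,190:420],None,fx=3.4,fy=3.4,interpolation=cv2.INTER_CUBIC))
```

```text
(no output)
```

View pics/cropT.png

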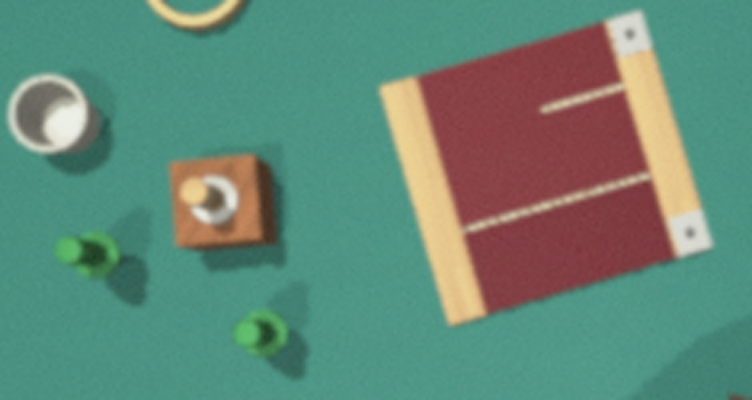

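View pics/cropS.png

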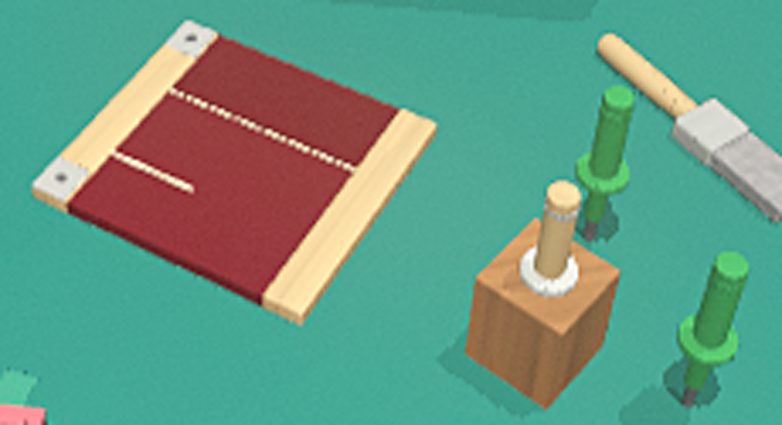

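The crop confirms it: brown block, pale handle and aluminium collar. The seam starts near top (313,195) and ends near (255,212). Now I'll measure.

Run:
```python
from h import *
a=cv2.imread('pics/top0.png');b=cv2.imread('pics/scene0.png')
def maroon(im):
    h=cv2.cvtColor(im,cv2.COLOR_BGR2HSV); return (((h[...,0]>165)|(h[...,0]<8))&(h[...,1]>110)&(h[...,2]>50)&(h[...,2]<190)).astype(np.uint8)
def pale(im): 
    i=im.astype(int); return ((i[...,1]>120)&(i[...,2]>150)).astype(np.uint8)
res={}
for n,im,roi,p in(('top',a,(225,140,335,245),((313,195),(255,212))),('scene',b,(195,200,325,295),((239,226),(295,250)))):
    x0,y0,x1,y1=roi
    m=np.zeros(im.shape[:2],np.uint8);m[y0:y1,x0:x1]=maroon(im)[y0:y1,x0:x1]
    cs,_=cv2.findContours(m,cv2.RETR_EXTERNAL,cv2.CHAIN_APPROX_NONE);c=max(cs,key=cv2.contourArea)
    q=cv2.approxPolyDP(cv2.convexHull(c),6,True).reshape(-1,2);print(n,'maroon quad',q.tolist())
    for u,v in q: print('   ',onz(n,u,v,12).round(1))
    hull=np.zeros_like(m);cv2.fillConvexPoly(hull,cv2.convexHull(c),1)
    s=(pale(im)&hull)
    k,l,st,_=cv2.connectedComponentsWithStats(cv2.morphologyEx(s,cv2.MORPH_CLOSE,np.ones((3,3))))
    # pixels near the guessed line
    ys,xs=np.nonzero(s); P=np.array(p,float);d=(P[1]-P[0])/np.linalg.norm(P[1]-P[0]);r=np.c_[xs,ys]-P[0];
    off=np.abs(r@[-d[1],d[0]]);al=r@d;ok=(off<3.5)&(al>-3)&(al<np.linalg.norm(P[1]-P[0])+3)
    pts=np.c_[xs,ys][ok].astype(np.float32);vx,vy,cx,cy=cv2.fitLine(pts,cv2.DIST_L2,0,.01,.01).ravel()
    t=(pts-[cx,cy])@[vx,vy]
    for tt in(t.min(),t.max()): print('  end',(cx+vx*tt,cy+vy*tt),onz(n,cx+vx*tt,cy+vy*tt,12).round(1))
d=np.load('pics/top0_d.npy')
# depth heights
def pt(n,u,v,dd):
    o,r=ray(n,u,v);return o+r*dd[v,u]
print('panel',pt('top',290,215,d),pt('top',270,190,d))
for n,im,z,guess in(('top',a,86,(179,203)),('scene',b,86,(351,280))):
    i=im.astype(int); x,y=guess
    w=((i.min(2)>150)&(i.max(2)-i.min(2)<45)).astype(np.uint8); m=np.zeros_like(w);m[y-25:y+25,x-25:x+25]=w[y-25:y+25,x-25:x+25]
    ys,xs=np.nonzero(m);print(n,'white',len(xs),xs.min(),xs.max(),ys.min(),ys.max())
    e=cv2.minEnclosingCircle(np.c_[xs,ys].astype(np.float32));print('collar',e,onz(n,*e[0],86))
for u,v in((164,215),(185,200),(170,195),(172,210),(190,212)): print(pt('top',u,v,d).round(1))
```

```text
top maroon quad [[298, 148], [311, 192], [254, 209], [241, 165]]
    [ 6.548e+02 -2.000e-01  1.200e+01]
    [540.  -32.6  12. ]
    [497.2 114.5  12. ]
    [611.3 147.4  12. ]Traceback (most recent call last):
  File "<stdin>", line 20, in <module>
cv2.error: OpenCV(4.12.0) /io/opencv/modules/imgproc/src/linefit.cpp:50: error: (-215:Assertion failed) count > 0 in function 'fitLine2D_wods'
```

```bash
cat > m.py <<'E'
from h import *
a=cv2.imread('pics/top0.png');b=cv2.imread('pics/scene0.png')
def maroon(im):
    h=cv2.cvtColor(im,cv2.COLOR_BGR2HSV); return (((h[...,0]>165)|(h[...,0]<8))&(h[...,1]>110)&(h[...,2]>50)&(h[...,2]<190)).astype(np.uint8)
for n,im,roi,p in(('top',a,(225,140,335,245),((313,195),(255,212))),('scene',b,(195,200,325,295),((239,226),(295,250)))):
    x0,y0,x1,y1=roi
    m=np.zeros(im.shape[:2],np.uint8);m[y0:y1,x0:x1]=maroon(im)[y0:y1,x0:x1]
    m=cv2.morphologyEx(m,cv2.MORPH_OPEN,np.ones((3,3),np.uint8))
    ys,xs=np.nonzero(m);h=cv2.convexHull(np.c_[xs,ys])
    q=cv2.approxPolyDP(h,5,True).reshape(-1,2)
    print(n,'maroon quad',[(x.tolist(),onz(n,*x,12).round(1)[:2].tolist()) for x in q])
    i=im.astype(int);s=((i[...,1]>110)&(i[...,2]>140))
    ys,xs=np.nonzero(s); P=np.array(p,float);L=np.linalg.norm(P[1]-P[0]);d=(P[1]-P[0])/L;r=np.c_[xs,ys]-P[0]
    off=np.abs(r@[-d[1],d[0]]);al=r@d;ok=(off<3.5)&(al>2)&(al<L-2)
    pts=np.c_[xs,ys][ok].astype(np.float32);vx,vy,cx,cy=cv2.fitLine(pts,cv2.DIST_HUBER,0,.01,.01).ravel()
    D=np.array([vx,vy]);C=np.array([cx,cy])
    for e in P: e2=C+D*((e-C)@D);print('  end',e2.round(1),onz(n,*e2,12).round(1))
d=np.load('pics/top0_d.npy')
def pt(n,u,v,dd):
    o,r=ray(n,u,v);return o+r*dd[v,u]
print('panel',pt('top',290,215,d),pt('top',270,190,d))
for n,im,z,guess in(('top',a,86,(179,203)),('scene',b,86,(351,280))):
    i=im.astype(int); x,y=guess
    w=((i.min(2)>150)&(i.max(2)-i.min(2)<45)).astype(np.uint8); m=np.zeros_like(w);m[y-25:y+25,x-25:x+25]=w[y-25:y+25,x-25:x+25]
    ys,xs=np.nonzero(m);print(n,'white',len(xs),xs.min(),xs.max(),ys.min(),ys.max())
    e=cv2.minEnclosingCircle(np.c_[xs,ys].astype(np.float32));print('collar',e,onz(n,*e[0],86))
for u,v in((166,213),(185,200),(168,195),(172,210),(190,212)): print(pt('top',u,v,d).round(1))
E
python3 m.py
```

```text
top maroon quad [([319, 219], [470.2, -52.3]), ([262, 235], [430.3, 94.4]), ([242, 164], [613.8, 144.9]), ([298, 149], [652.2, -0.2])]
  end [312.8 194.2] [534.3 -37.   12. ]
  end [254.8 211.4] [491.  112.4  12. ]
scene maroon quad [([305, 232], [429.2, 92.2]), ([266, 288], [619.0, 152.8]), ([210, 262], [663.6, 6.5]), ([253, 212], [475.9, -52.5])]
  end [239.1 225.9] [536.1 -38.3  12. ]
  end [295. 250.] [490.8 117.5  12. ]
panel [481.34226053  22.00137907   6.82764381] [545.52780487  73.05063859  15.63604704]
top white 85 170 183 195 209
collar ((176.223876953125, 201.9104461669922), 7.447320938110352) [510.57359317 298.64588395  86.        ]
scene white 131 343 360 256 286
collar ((354.5, 271.0), 15.976645469665527) [490.47471958 290.0572559   86.        ]
[484.2 323.8  82.5]
[515.8 279.1  77.8]
[528.2 320.2  78.4]
[491.7 310.6  77.1]
[486.4 266.6  79.3]
```

Run:
```python
from h import *
print(onz('top',110+214/3.2,140+199/3.2,86),onz('scene',190+549/3.4,200+270/3.4,86))
print('handle top',onz('top',110+192/3.2,140+191/3.2,156),onz('scene',190+563/3.4,200+193/3.4,156))
print('green tops',onz('top',110+68/3.2,140+249/3.2,141),onz('top',110+246/3.2,140+332/3.2,141),onz('scene',190+618/3.4,200+95/3.4,141),onz('scene',190+732/3.4,200+262/3.4,141))
print('green collars',onz('top',110+95/3.2,140+255/3.2,68),onz('top',110+265/3.2,140+333/3.2,68))
print(manip.calibration('wrist'))
```

```text
[509.8924079  297.07895209  86.        ] [512.51953863 299.96221215  86.        ]
handle top [509.75790607 298.57995024 156.        ] [511.83025906 298.89329334 156.        ]
green tops [470.11292838 389.92922429 141.        ] [409.78112615 262.83949018 141.        ] [411.09088344 263.97165279 141.        ] [470.67787456 390.92167239 141.        ]
green collars [469.24771611 390.88686734  68.        ] [408.80146333 261.54034008  68.        ]
{'fx': 322.943851856349, 'fy': 322.943851856349, 'cx': 276.3614984240068, 'cy': 206.80467967181585, 'tool_from_camera': array([[ 9.99999888e-01,  1.00560440e-04, -4.62339125e-04,
        -1.00864479e+00],
       [ 2.25066414e-05,  9.65937657e-01,  2.58774887e-01,
        -7.49438413e+01],
       [ 4.72613288e-04, -2.58774869e-01,  9.65937547e-01,
        -1.79363095e+02],
       [ 0.00000000e+00,  0.00000000e+00,  0.00000000e+00,
         1.00000000e+00]])}
```

Emit:
arm_command([
  [1,[-2.6,-2.5,0],0],
  [1,[-2.6,-2.5,-0.5],0],
  [1,[-2.6,-2.5,-1],0],
  [1,[-2.6,-2.5,-1],0],
  [1,[-2.6,-2.5,-1],0],
], force=30)

```text
clock: 0.52
eef_pos: [285.4, -330.8, 240.5]
eef_rot: [3.142, 0.001, -1.151]
wrist_force: [0.7, 0.2, 0.4]
finger_gap: 94.2
```

Emit:
arm_command([
  [1,[-2.6,-2.5,-1],0],
  [1,[-2.6,-2.5,-1],0],
  [1,[-2.6,-2.5,0],0],
  [1,[-2.6,-2.5,0],0],
  [1,[-2.6,-2.5,0],0],
])

```text
clock: 0.93
eef_pos: [346.5, -161.2, 260.5]
eef_rot: [-3.141, -0.0, -1.151]
wrist_force: [1.3, -0.6, -0.4]
finger_gap: 93.8
```

Emit:
arm_command([
  [1,[-2.6,-2.5,0],0],
  [1,[-2.6,-2.5,0],0],
  [1,[-2.6,-2.5,0],0],
  [1,[-2.6,-2.5,0],0],
  [1,[-2.6,-2.5,0],0],
])

```text
clock: 1.35
eef_pos: [407.7, 8.7, 260.4]
eef_rot: [-3.142, -0.0, -1.151]
wrist_force: [0.2, -0.1, -0.1]
finger_gap: 94.1
```

Emit:
arm_command([
  [1,[-2.6,-2.5,0],0],
  [1,[-2.6,-2.5,0],0],
  [1,[-2.6,-2.5,0],0],
  [1,[-2.6,-2.5,0],0],
  [1,[-2.6,-2.5,0],0],
])

```text
clock: 1.77
eef_pos: [468.9, 178.3, 260.2]
eef_rot: [3.141, 0.0, -1.151]
wrist_force: [0.1, -2.1, -0.0]
finger_gap: 94.1
```

Emit:
arm_command([
  [0.6,[-2.6,-2.5,0],0],
  [0.6,[-2.6,-2.5,0],0],
  [0.6,[-2.6,-2.5,0],0],
  [0.6,[-1.4,-1.3,0],0],
  [0.6,[0,0,0],0.07],
])

```text
clock: 2.18
eef_pos: [511.8, 299.4, 259.0]
eef_rot: [3.14, 0.0, -1.217]
wrist_force: [-0.6, -0.2, 0.0]
finger_gap: 64.3
```

Emit:
arm_command([
  [0.6,[0,0,0],0.07],
  [0.6,[0,0,0],0],
  [0.6,[0,0,0],0],
])

```text
clock: 2.43
eef_pos: [511.6, 296.2, 260.1]
eef_rot: [3.141, -0.0, -1.289]
wrist_force: [0.3, -0.2, -0.5]
finger_gap: 56.1
```

Run:
```python
from h import *
s=manip.read_state();print(s['eef_pos'],s['eef_rot'],s['joints'],s['finger_gap']);np.save('pics/w1_pose.npy',np.r_[s['eef_pos'],s['eef_rot']])
grab('wrist','w1')
```

```text
[511.55481363 296.22443659 260.13897199] [ 3.14097007e+00 -1.05717452e-04 -1.28888090e+00] [4.62926832e-01 3.59899161e-01 1.31560818e+00 8.13469905e-06
 1.46671676e+00 1.75180691e+00] 56.11422841578202
```

View pics/w1.png

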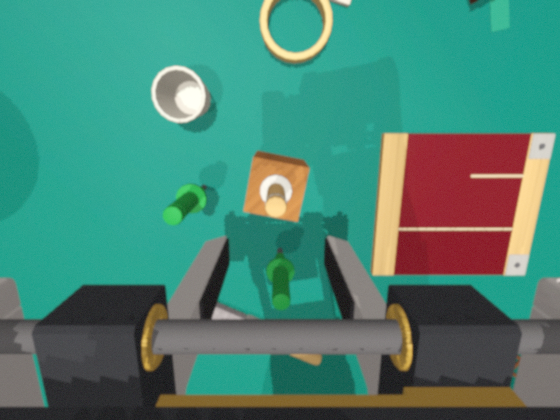

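The wrist view shows the stylus handle's top at about (276,207), its collar at about (276,190), and the long seam running level along row 229 from column 398 to 513. I'll measure from this view.

```bash
cat >> h.py <<'E'
from scipy.spatial.transform import Rotation
def wonz(pose,u,v,z):
    c=manip.calibration('wrist');T=np.array(c['tool_from_camera']);R=Rotation.from_euler('xyz',pose[3:]).as_matrix()
    o=R@T[:3,3]+pose[:3];d=R@T[:3,:3]@np.array([(u-c['cx'])/c['fx'],(v-c['cy'])/c['fy'],1]);return o+d*(z-o[2])/d[2]
E
python3 - <<'E'
from h import *
p=np.load('pics/w1_pose.npy');a=cv2.imread('pics/w1.png');i=a.astype(int)
cv2.imwrite('pics/w1c.png',cv2.resize(a[140:230,235:320],None,fx=6,fy=6,interpolation=cv2.INTER_CUBIC))
cv2.imwrite('pics/w1s.png',cv2.resize(a[205:250,370:540],None,fx=4.5,fy=4.5,interpolation=cv2.INTER_CUBIC))
s=(i[215:243,404:510,1]>110)
ys,xs=np.nonzero(s);pts=np.c_[xs+404,ys+215].astype(np.float32)
vx,vy,cx,cy=cv2.fitLine(pts,cv2.DIST_HUBER,0,.01,.01).ravel();print(len(pts),vx,vy,cx,cy)
for u in(398.5,514): v=cy+vy/vx*(u-cx);print(u,v,wonz(p,u,v,12))
d=np.load('pics/w1_d.npy');print('depths',d[250,450],d[210,450],d[250,350])
E
```

```text
426 0.99999005 0.0044659395 453.4 228.7
398.5 228.45482 [490.27875699 113.80277801  12.        ]
514 228.97064 [534.43211645 -41.3253205   12.        ]
depths 459.65726 443.29407 168.6779
```

View pics/w1c.png

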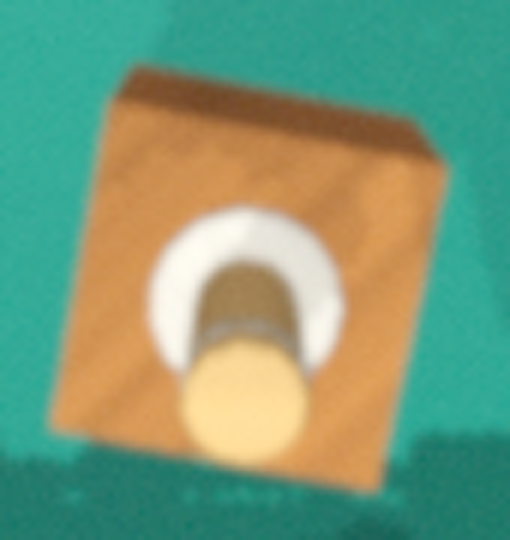

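View pics/w1s.png

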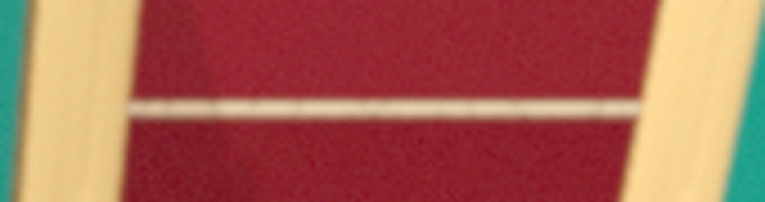

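Run:
```python
from h import *
p=np.load('pics/w1_pose.npy')
print(wonz(p,235+245/6,140+400/6,156),wonz(p,235+247/6,140+305/6,86))
# block top corners z=80
for c in((115,100),(447,165),(378,492),(52,432)): print(wonz(p,235+c[0]/6,140+c[1]/6,80).round(1))
print(np.mean([wonz(p,235+c[0]/6,140+c[1]/6,80) for c in((115,100),(447,165),(378,492),(52,432))],0))
```

```text
[510.0608669  297.43436262 156.        ] [509.70687319 297.08177612  86.        ]
[538.8 330.8  80. ]
[544.4 268.4  80. ]
[479.8 261.9  80. ]
[473.9 325.9  80. ]
[509.23565153 296.76274212  80.        ]
```

Emit:
arm_command([
  [0.6,[-0.15,0.1,3],0],
  [0.6,[0,0,3],0],
  [0.6,[0,0,3],0],
  [0.6,[0,0,2.5],0],
  [0.6,[0,0,2],0],
])

```text
clock: 2.9
eef_pos: [509.7, 296.9, 123.4]
eef_rot: [3.14, -0.0, -1.289]
wrist_force: [0.3, 1.1, -0.8]
finger_gap: 56.1
```

Emit:
arm_command([
  [0.6,[0,0,1.5],0],
  [0.6,[0,0,0.4],0],
  [0.6,[0,0,0],0],
], force=30)

```text
clock: 3.15
eef_pos: [510.0, 297.1, 105.8]
eef_rot: [3.14, -0.0, -1.29]
wrist_force: [0.6, 0.1, 0.9]
finger_gap: 56.6
```

Run:
```python
from h import *
s=manip.read_state();print(s['eef_pos'],s['eef_rot'],s['finger_gap'],s['wrist_force'])
grab('wrist','w2')
```

```text
[509.9827096  297.07794793 105.77057752] [ 3.13998400e+00 -2.51307323e-04 -1.29004610e+00] 56.61747677843543 [0.64518623 0.104378   0.89133923]
```

View pics/w2.png

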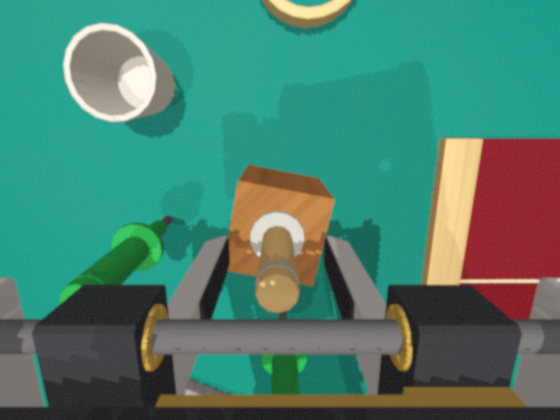

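The handle sits between the fingers, with its top at (278,292). Closing on it now.

Emit:
arm_command([
  [0.1,[0,0,0],0],
  [0.1,[0,0,0],0],
  [0.1,[0,0,0],0],
  [0.1,[0,0,0],0],
  [0.1,[0,0,0],0],
], force=30)

```text
clock: 3.62
eef_pos: [510.4, 297.5, 106.8]
eef_rot: [-3.141, 0.0, -1.291]
wrist_force: [0.1, 0.8, -0.3]
finger_gap: 26.5
```

Emit:
arm_command([
  [0.1,[0,0,0],0],
  [0.1,[0,0,0],0],
  [0.1,[0,0,0],0],
])

```text
clock: 3.87
eef_pos: [510.3, 297.5, 106.6]
eef_rot: [-3.141, 0.0, -1.291]
wrist_force: [-0.5, -0.2, 2.2]
finger_gap: 19.4
```

Emit:
arm_command([
  [0.1,[0,0,-0.5],0],
  [0.1,[0,0,-1],0],
  [0.1,[0,0,-1.5],0],
  [0.1,[0,0,-2],0],
  [0.1,[0,0,-2],0],
])

```text
clock: 4.28
eef_pos: [510.2, 297.4, 177.9]
eef_rot: [3.141, -0.0, -1.291]
wrist_force: [0.5, 0.5, -0.8]
finger_gap: 19.3
```

Emit:
arm_command([
  [0.1,[0,0,-2],0],
  [0.1,[0,0,-1],0],
  [0.1,[0,0,0],0],
])

```text
clock: 4.53
eef_pos: [511.0, 297.8, 209.3]
eef_rot: [-3.137, 0.001, -1.291]
wrist_force: [-0.2, 0.3, -1.7]
finger_gap: 19.4
```

Run:
```python
from h import *
s=manip.read_state();print(s['eef_pos'],s['eef_rot'],s['finger_gap'],s['wrist_force'])
grab('wrist','w3');grab('scene','s3')
im=cv2.imread('pics/s3.png');cv2.imwrite('pics/s3c.png',cv2.resize(im[130:330,270:430],None,fx=3,fy=3,interpolation=cv2.INTER_CUBIC))
```

```text
[511.00474707 297.82977992 209.29523766] [-3.13741115e+00  7.93999150e-04 -1.29094874e+00] 19.44012910754007 [-0.16524775  0.34459195 -1.72100683]
```

View pics/w3.png

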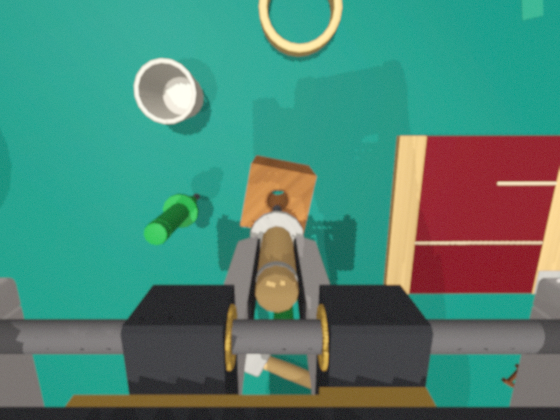

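View pics/s3c.png

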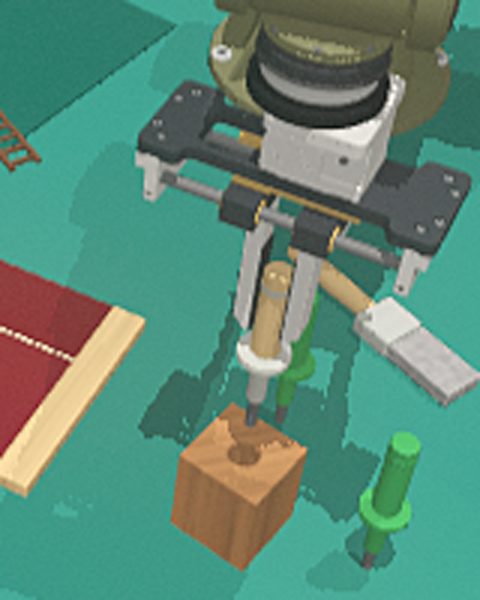

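The stylus is lifted and upright, and the empty hole shows at wrist pixel (277,199). I'll work out the hole position and check the tip.

Run:
```python
from h import *
s=manip.read_state();p=np.r_[s['eef_pos'],s['eef_rot']]
a=cv2.imread('pics/w3.png');cv2.imwrite('pics/w3c.png',cv2.resize(a[150:260,225:335],None,fx=5,fy=5,interpolation=cv2.INTER_CUBIC))
b=cv2.imread('pics/s3.png');cv2.imwrite('pics/s3d.png',cv2.resize(b[210:310,310:390],None,fx=6,fy=6,interpolation=cv2.INTER_CUBIC))
print(wonz(p,277,199,80))
print('pred tip px scene',proj('scene',[511,297.8,209.3-91.5]),'pred handle top',proj('scene',[511,297.8,209.3+14.5+35]))
```

```text
[510.75022095 298.05299159  80.        ]
pred tip px scene (np.float64(353.02408895127905), np.float64(268.6275828476276)) pred handle top (np.float64(362.6379534404314), np.float64(218.96594988655207))
```

View pics/w3c.png

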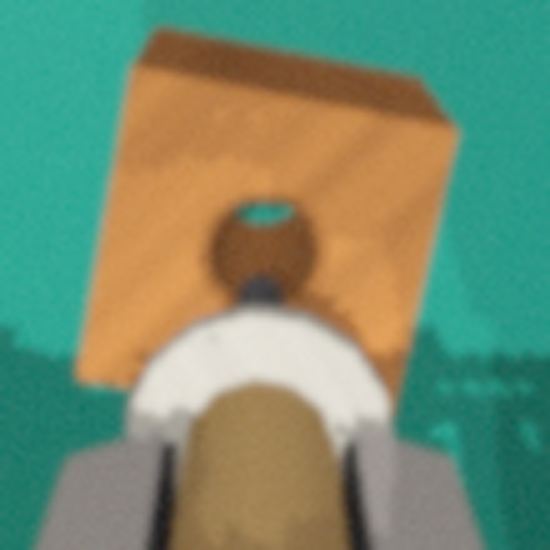

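View pics/s3d.png

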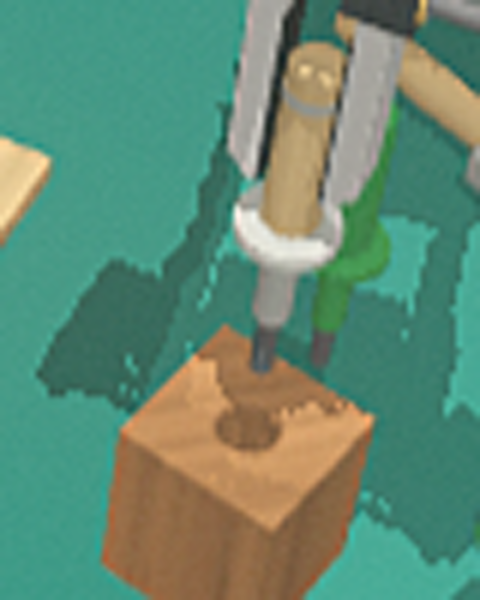

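Run:
```python
from h import *
x=[510.4,297.5]
print('before top',proj('scene',[*x,156]),'measured',190+563/3.4,200+193/3.4)
print('hole',proj('scene',[*x,80]),'measured',310+248/6,210+429/6)
y=[511,297.8]
for dz in(0,-3,-6,-9): print(dz,proj('scene',[*y,258.8+dz]),proj('scene',[*y,117.8+dz]),'collar top ctr',proj('scene',[*y,188.8+dz]))
b=cv2.imread('pics/s3.png')
b0=cv2.imread('pics/scene0.png')
A=cv2.resize(b0[240:300,325:385],None,fx=6.5,fy=6.5,interpolation=cv2.INTER_CUBIC);B=cv2.resize(b[210:270,330:390],None,fx=6.5,fy=6.5,interpolation=cv2.INTER_CUBIC)
cv2.imwrite('pics/cmp.png',np.hstack([A,B]))
```

```text
before top (np.float64(355.49640912972507), np.float64(255.99786282013912)) measured 355.5882352941177 256.7647058823529
hole (np.float64(350.85477994655344), np.float64(279.96696308219555)) measured 351.3333333333333 281.5
0 (np.float64(362.6379534404314), np.float64(218.96594988655207)) (np.float64(353.02408895127905), np.float64(268.6275828476276)) collar top ctr (np.float64(357.5970134064296), np.float64(245.00556320020502))
-3 (np.float64(362.4098204428291), np.float64(220.144399739472)) (np.float64(352.84155340031873), np.float64(269.57049332284464)) collar top ctr (np.float64(357.39342081001223), np.float64(246.05724650698338))
-6 (np.float64(362.18282813184317), np.float64(221.3169572314034)) (np.float64(352.6598345770905), np.float64(270.5091848876634)) collar top ctr (np.float64(357.19079008561374), np.float64(247.10396114219267))
-9 (np.float64(361.9569679734971), np.float64(222.48366644568114)) (np.float64(352.47892701234287), np.float64(271.44368579419444)) collar top ctr (np.float64(356.9891144327605), np.float64(248.1457422345394))
```

View pics/cmp.png

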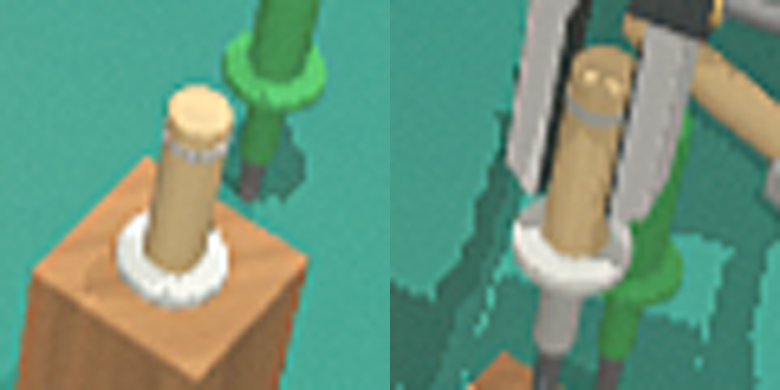

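Run:
```python
from h import *
s=manip.read_state();print(s['eef_pos'],s['eef_rot'],s['finger_gap'],s['wrist_force'],s['moment'])
```

```text
[510.11879015 297.3592073  205.94584785] [ 3.14119652e+00 -2.99769111e-05 -1.29100568e+00] 19.439904619990983 [-0.15424981 -0.1752138  -1.99642706] [-0.00734264 -0.00102436 -0.07063912]
```

Emit:
arm_command([
  [0.1,[1.5,0.3,0],0],
  [0.1,[3,0.65,0],0],
  [0.1,[3.2,0.65,0],0],
  [0.1,[3.2,0.65,0],0],
  [0.1,[3.2,0.65,0],0],
])

```text
clock: 5.05
eef_pos: [520.6, 151.7, 205.1]
eef_rot: [3.139, 0.0, -1.291]
wrist_force: [0.6, 0.3, -0.9]
finger_gap: 19.9
```

Emit:
arm_command([
  [0.1,[3.2,0.65,1],0],
  [0.1,[3.2,0.65,1],0],
  [0.1,[3.2,0.65,1.5],0],
  [0.1,[3.2,0.65,1.5],0],
  [0.1,[3,0.65,1.5],0],
])

```text
clock: 5.47
eef_pos: [532.7, -9.3, 139.8]
eef_rot: [3.14, 0.0, -1.291]
wrist_force: [0.7, 0.9, -1.2]
finger_gap: 20.0
```

Emit:
arm_command([
  [0.1,[1.9,0.4,1],0],
  [0.1,[1,0.34,0.5],0],
  [0.1,[0,0,0],0],
  [0.1,[0,0,0],0],
])

```text
clock: 5.8
eef_pos: [534.3, -36.7, 126.3]
eef_rot: [3.141, 0.0, -1.292]
wrist_force: [0.1, -0.4, -1.0]
finger_gap: 19.6
```

Run:
```python
from h import *
s=manip.read_state();print(s['eef_pos'],s['eef_rot'],s['finger_gap'],s['wrist_force'],s['moment'])
grab('scene','s4');s=manip.read_state();p=np.r_[s['eef_pos'],s['eef_rot']];np.save('pics/w4_pose.npy',p);grab('wrist','w4');s=manip.read_state();print(s['eef_pos'],s['eef_rot'])
im=cv2.imread('pics/s4.png');cv2.imwrite('pics/s4c.png',cv2.resize(im[130:280,190:340],None,fx=4,fy=4,interpolation=cv2.INTER_CUBIC))
```

```text
[534.34216817 -36.72251212 126.29102717] [ 3.14097699e+00  4.25966819e-04 -1.29170182e+00] 19.599832735175557 [ 0.05733574 -0.38393851 -0.95632918] [0.02254129 0.00866431 0.01242717]
[534.79001505 -35.84052532 126.99959638] [-3.14090446e+00 -1.36632812e-04 -1.28996284e+00]
```

View pics/s4c.png

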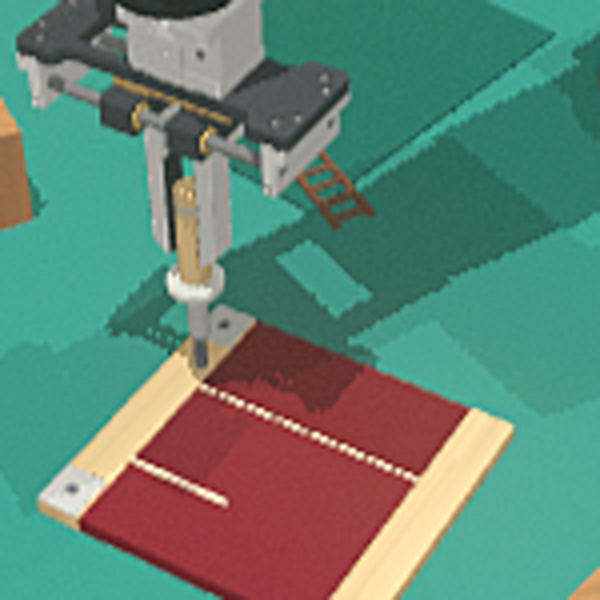

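View pics/w4.png

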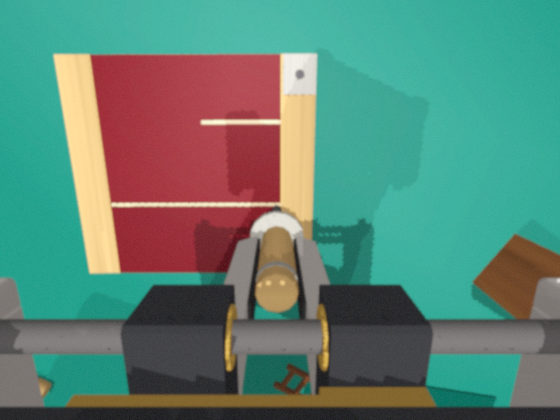

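The tip hovers at wrist pixel (277,209), just above the steel-batten end of the seam, which runs along row 204 from column 111 to 280. I'll refine the seam line from this view.

Run:
```python
from h import *
p=np.load('pics/w4_pose.npy');s=manip.read_state();print(p.round(3),s['eef_pos'])
a=cv2.imread('pics/w4.png');i=a.astype(int)
m=i[190:216,118:262,1]>95
ys,xs=np.nonzero(m);pts=np.c_[xs+118,ys+190].astype(np.float32)
vx,vy,cx,cy=cv2.fitLine(pts,cv2.DIST_HUBER,0,.01,.01).ravel();print(len(pts),vx,vy,cx,cy)
E=[]
for u in(111,280):
    v=cy+vy/vx*(u-cx);X=wonz(p,u,v,12);E.append(X);print(u,v,X)
x=E[0]-E[1];x/=np.linalg.norm(x);n=np.array([x[1],-x[0],0])
for q in(p[:3],s['eef_pos']): print('tcp in seam: x',(q-E[1])@n,'y from start',(q-E[1])@x)
# vs previous estimate
for q in((534.8,-38,12),(490.7,114.7,12)): print((np.array(q)-E[1])@n,(np.array(q)-E[1])@x)
cv2.imwrite('pics/w4c.png',cv2.resize(a[180:260,220:330],None,fx=6,fy=6,interpolation=cv2.INTER_CUBIC))
```

```text
[534.632 -36.129 126.768  -3.141   0.     -1.291] [534.79001505 -35.84052532 126.99959638]
887 0.9999975 -0.0022462332 189.94778 204.12436
111 204.3017 [489.79326612 114.10299851  12.        ]
280 203.92207 [534.13675272 -38.65904706  12.        ]
tcp in seam: x 1.1808420267339395 y from start 2.2912293716483676
tcp in seam: x 1.413087197848284 y from start 2.5246784062990177
0.8206777127192852 0.4480268740593641
1.0372154317576088 159.38843429588596
```

View pics/w4c.png

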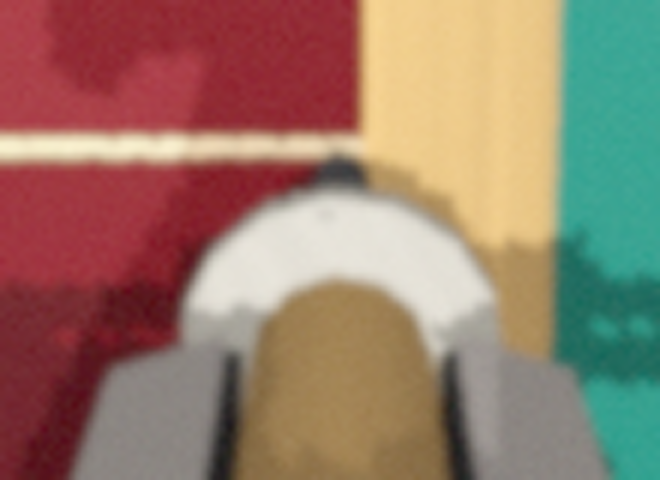

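Emit:
arm_command([
  [0.1,[0,0,0.9],0],
  [0.1,[0,0,0.6],0],
  [0.1,[0,0,0.3],0],
  [0.1,[0,0,0.2],0],
  [0.1,[0,0,0],0],
])

```text
clock: 6.32
eef_pos: [534.4, -36.6, 105.9]
eef_rot: [3.141, 0.0, -1.291]
wrist_force: [0.1, -0.6, -0.9]
finger_gap: 19.8
```

Emit:
arm_command([
  [0.1,[0,0,0.2],0],
  [0.1,[0,0,0.2],0],
  [0.1,[0,0,0.2],0],
  [0.1,[0,0,0.2],0],
  [0.1,[0,0,0],0],
])

```text
clock: 6.73
eef_pos: [534.7, -36.9, 98.2]
eef_rot: [-3.142, -0.0, -1.291]
wrist_force: [-0.2, 0.2, 0.7]
finger_gap: 19.3
```

Run:
```python
from h import *
s=manip.read_state();print(s['clock'],s['eef_pos'],s['eef_rot'],s['finger_gap'],s['wrist_force'],s['moment'])
grab('scene','s5');s=manip.read_state();print(s['eef_pos'],s['wrist_force']);grab('wrist','w5');s=manip.read_state();print(s['eef_pos'],s['wrist_force'])
im=cv2.imread('pics/s5.png');A=cv2.resize(im[165:245,210:270],None,fx=6,fy=6,interpolation=cv2.INTER_CUBIC)
im=cv2.imread('pics/w5.png');B=cv2.resize(im[160:240,230:320],None,fx=6,fy=6,interpolation=cv2.INTER_CUBIC)
cv2.imwrite('pics/c5.png',cv2.resize(np.hstack([A,B]),None,fx=.85,fy=.85))
```

```text
6.7333 [534.68502197 -36.85973631  98.21300415] [-3.14153446e+00 -3.48054641e-05 -1.29103120e+00] 19.328591160416167 [-0.20859762  0.24933605  0.70001552] [ 0.05648475 -0.12969842 -0.03278036]
[534.72693519 -36.86506595  98.41072145] [0.03926393 0.48713536 0.7473747 ]
[534.74891589 -36.82526696  98.51394106] [0.33605461 0.16879904 0.27060508]
```

View pics/c5.png

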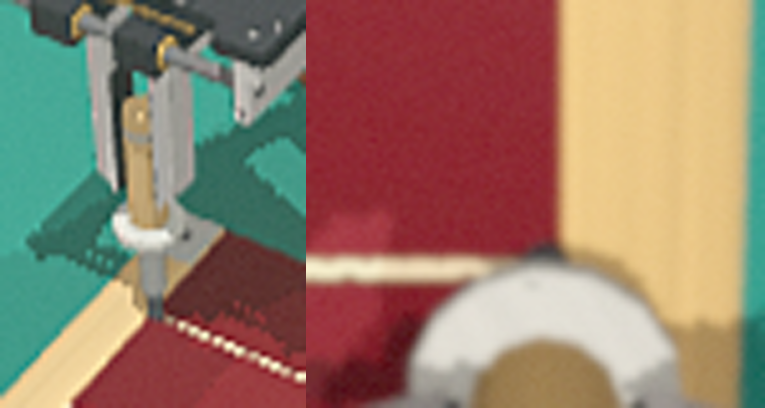

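The wrist z force has risen by about 1.7 N, so the tip is pressed about 5 to 6 mm at the seam's start. Sliding along -x of the tool at 30 mm/s.

Emit:
arm_command([
  [0.1,[-0.1,0,0],0],
  [0.1,[-0.2,0,0],0],
  [0.1,[-0.25,0,0],0],
  [0.1,[-0.25,0,0],0],
  [0.1,[-0.25,0,0],0],
])

```text
clock: 7.25
eef_pos: [531.7, -26.5, 98.5]
eef_rot: [-3.142, -0.0, -1.291]
wrist_force: [0.0, -1.2, 0.3]
finger_gap: 19.4
```

Emit:
arm_command([
  [0.1,[-0.25,0,0],0],
  [0.1,[-0.25,0,0],0],
  [0.1,[-0.25,0,0],0],
  [0.1,[-0.25,0,0],0],
  [0.1,[-0.25,0,0],0],
])

```text
clock: 7.67
eef_pos: [528.2, -14.5, 98.5]
eef_rot: [-3.142, -0.0, -1.291]
wrist_force: [-0.1, -1.1, 0.7]
finger_gap: 19.5
```

Emit:
arm_command([
  [0.1,[-0.25,0,0],0],
  [0.1,[-0.25,0,0],0],
  [0.1,[-0.25,0,0],0],
  [0.1,[-0.25,0,0],0],
  [0.1,[-0.25,0,0],0],
])

```text
clock: 8.08
eef_pos: [524.8, -2.5, 98.4]
eef_rot: [-3.142, -0.0, -1.291]
wrist_force: [0.8, -1.2, 0.4]
finger_gap: 19.5
```

Emit:
arm_command([
  [0.1,[-0.25,0,0],0],
  [0.1,[-0.25,0,0],0],
  [0.1,[-0.25,0,0],0],
  [0.1,[-0.25,0,0],0],
  [0.1,[-0.25,0,0],0],
])

```text
clock: 8.5
eef_pos: [521.3, 9.5, 98.4]
eef_rot: [3.142, 0.0, -1.291]
wrist_force: [0.5, -0.8, 0.3]
finger_gap: 19.5
```

Run:
```python
from h import *
s=manip.read_state();print(s['clock'],s['eef_pos'],s['eef_rot'],s['wrist_force'])
grab('scene','s6');s=manip.read_state();print(s['eef_pos'],s['wrist_force']);grab('wrist','w6')
im=cv2.imread('pics/s6.png');A=cv2.resize(im[165:265,210:300],None,fx=5,fy=5,interpolation=cv2.INTER_CUBIC)
im=cv2.imread('pics/w6.png');B=cv2.resize(im[140:240,230:320],None,fx=5,fy=5,interpolation=cv2.INTER_CUBIC)
cv2.imwrite('pics/c6.png',cv2.resize(np.hstack([A,B]),None,fx=.85,fy=.85))
```

```text
8.5 [521.32316491   9.54272592  98.44467271] [ 3.14157969e+00  2.09901692e-05 -1.29104283e+00] [ 0.48088386 -0.80999309  0.33295168]
[521.17908539   9.93210172  98.41294047] [ 0.25917207  2.08132661 -0.07674065]
```

View pics/c6.png

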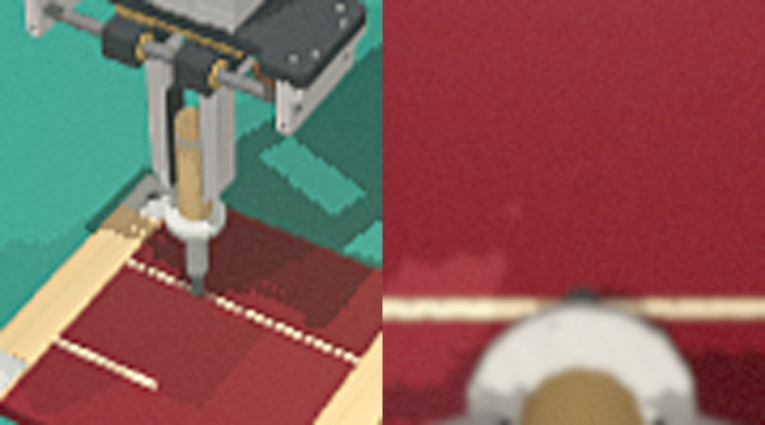

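The tip is on the seam about a third of the way along, and the contact force is steady. Continuing.

Emit:
arm_command([
  [0.1,[-0.25,0,0],0],
  [0.1,[-0.25,0,0],0],
  [0.1,[-0.25,0,0],0],
  [0.1,[-0.25,0,0],0],
  [0.1,[-0.25,0,0],0],
])

```text
clock: 9.02
eef_pos: [517.9, 21.5, 98.5]
eef_rot: [-3.142, -0.0, -1.291]
wrist_force: [0.3, -0.6, 0.3]
finger_gap: 19.5
```

Emit:
arm_command([
  [0.1,[-0.25,0,0],0],
  [0.1,[-0.25,0,0],0],
  [0.1,[-0.25,0,0],0],
  [0.1,[-0.25,0,0],0],
  [0.1,[-0.25,0,0],0],
])

```text
clock: 9.43
eef_pos: [514.4, 33.6, 98.4]
eef_rot: [3.142, 0.0, -1.291]
wrist_force: [-0.0, -0.8, 0.7]
finger_gap: 19.6
```

Emit:
arm_command([
  [0.1,[-0.25,0,0],0],
  [0.1,[-0.25,0,0],0],
  [0.1,[-0.25,0,0],0],
  [0.1,[-0.25,0,0],0],
  [0.1,[-0.25,0,0],0],
])

```text
clock: 9.85
eef_pos: [511.0, 45.6, 98.5]
eef_rot: [3.142, -0.0, -1.291]
wrist_force: [0.8, -0.4, 0.9]
finger_gap: 19.6
```

Emit:
arm_command([
  [0.1,[-0.25,0,0],0],
  [0.1,[-0.25,0,0],0],
  [0.1,[-0.25,0,0],0],
  [0.1,[-0.25,0,0],0],
  [0.1,[-0.25,0,0],0],
])

```text
clock: 10.27
eef_pos: [507.5, 57.6, 98.5]
eef_rot: [-3.142, -0.0, -1.291]
wrist_force: [0.3, -0.3, 1.1]
finger_gap: 19.4
```

Emit:
arm_command([
  [0.1,[-0.25,0,0],0],
  [0.1,[-0.25,0,0],0],
  [0.1,[-0.25,0,0],0],
  [0.1,[-0.25,0,0],0],
  [0.1,[-0.25,0,0],0],
])

```text
clock: 10.68
eef_pos: [504.1, 69.6, 98.4]
eef_rot: [3.142, 0.0, -1.291]
wrist_force: [-0.0, -1.0, 0.7]
finger_gap: 19.5
```

Run:
```python
from h import *
s=manip.read_state();print(s['clock'],s['eef_pos'],s['eef_rot'],s['wrist_force'])
grab('scene','s7');grab('wrist','w7');s=manip.read_state();print(s['eef_pos'],s['wrist_force'])
im=cv2.imread('pics/s7.png');A=cv2.resize(im[165:265,230:320],None,fx=5,fy=5,interpolation=cv2.INTER_CUBIC)
im=cv2.imread('pics/w7.png');B=cv2.resize(im[140:240,230:320],None,fx=5,fy=5,interpolation=cv2.INTER_CUBIC)
cv2.imwrite('pics/c7.png',cv2.resize(np.hstack([A,B]),None,fx=.85,fy=.85))
```

```text
10.6833 [504.06308788  69.61448661  98.44182361] [ 3.14157406e+00  1.57129773e-05 -1.29099462e+00] [-0.03329422 -0.96004879  0.6938181 ]
[503.99963043  69.84574285  98.43796166] [0.48166171 0.33067693 1.00886255]
```

View pics/c7.png

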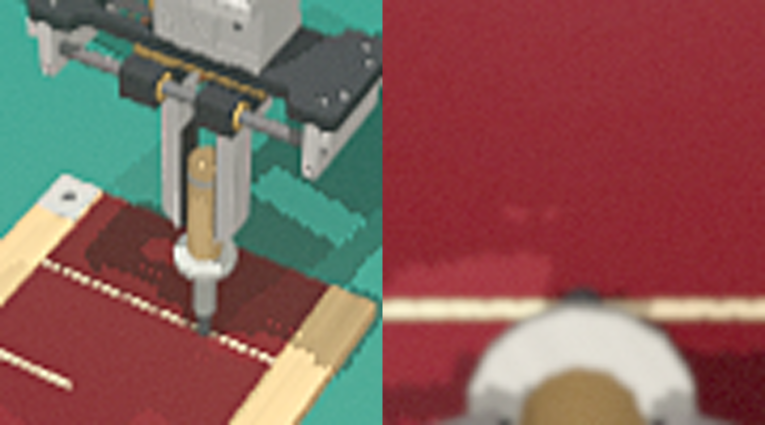

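Still on the seam, about 46 mm from the plain batten. 17 more rows at 2.5 mm will finish it.

Emit:
arm_command([
  [0.1,[-0.25,0,0],0],
  [0.1,[-0.25,0,0],0],
  [0.1,[-0.25,0,0],0],
  [0.1,[-0.25,0,0],0],
  [0.1,[-0.25,0,0],0],
])

```text
clock: 11.2
eef_pos: [500.6, 81.6, 98.5]
eef_rot: [3.142, -0.0, -1.291]
wrist_force: [0.3, -1.1, -0.4]
finger_gap: 19.9
```

Emit:
arm_command([
  [0.1,[-0.25,0,0],0],
  [0.1,[-0.25,0,0],0],
  [0.1,[-0.25,0,0],0],
  [0.1,[-0.25,0,0],0],
  [0.1,[-0.25,0,0],0],
])

```text
clock: 11.62
eef_pos: [497.2, 93.7, 98.5]
eef_rot: [-3.142, 0.0, -1.291]
wrist_force: [0.2, -1.3, 0.7]
finger_gap: 19.6
```

Emit:
arm_command([
  [0.1,[-0.25,0,0],0],
  [0.1,[-0.25,0,0],0],
  [0.1,[-0.25,0,0],0],
  [0.1,[-0.25,0,0],0],
  [0.1,[-0.25,0,0],0],
])

```text
clock: 12.03
eef_pos: [493.7, 105.7, 98.4]
eef_rot: [3.142, 0.0, -1.291]
wrist_force: [1.3, -0.8, -0.1]
finger_gap: 19.2
```

Emit:
arm_command([
  [0.1,[-0.25,0,0],0],
  [0.1,[-0.2,0,0],0],
  [0.1,[-0.1,0,0],0],
  [0.1,[0,0,0],0],
  [0.1,[0,0,0],0],
])

```text
clock: 12.45
eef_pos: [492.2, 110.9, 98.4]
eef_rot: [3.142, 0.0, -1.291]
wrist_force: [0.4, 0.5, 0.4]
finger_gap: 20.1
```

Run:
```python
from h import *
s=manip.read_state();print(s['clock'],s['eef_pos'],s['eef_rot'],s['wrist_force'])
grab('scene','s8');grab('wrist','w8');s=manip.read_state();print(s['eef_pos'],s['wrist_force'])
im=cv2.imread('pics/s8.png');A=cv2.resize(im[185:285,240:330],None,fx=5,fy=5,interpolation=cv2.INTER_CUBIC)
im=cv2.imread('pics/w8.png');B=cv2.resize(im[140:240,230:320],None,fx=5,fy=5,interpolation=cv2.INTER_CUBIC)
cv2.imwrite('pics/c8.png',cv2.resize(np.hstack([A,B]),None,fx=.85,fy=.85))
```

```text
12.45 [492.17249866 110.8820145   98.41972889] [ 3.14150779e+00  3.61815090e-04 -1.29090618e+00] [0.36504985 0.53624752 0.41463011]
[492.23542847 110.7412676   98.44040347] [-0.3190395   0.66085738  0.76334013]
```

View pics/c8.png

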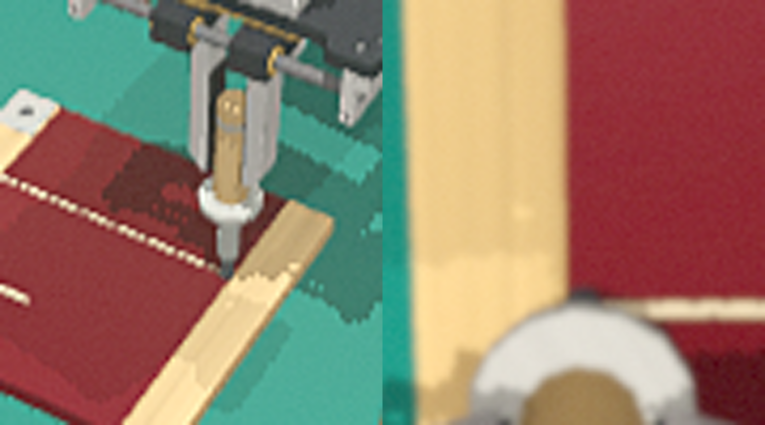

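The tip has reached the plain batten, at y of about +77 mm. Lifting gently, then back to the block.

Emit:
arm_command([
  [0.1,[0,0,-0.3],0],
  [0.1,[0,0,-0.5],0],
  [0.1,[0,0,-1.5],0],
  [0.1,[0,0,-2.5],0],
  [0.1,[0,0,-3],0],
])

```text
clock: 12.97
eef_pos: [491.5, 110.5, 176.6]
eef_rot: [3.139, 0.0, -1.291]
wrist_force: [0.1, -0.6, -1.0]
finger_gap: 20.0
```

Emit:
arm_command([
  [0.1,[0,0,-2.2],0],
  [0.1,[-2.2,-0.8,-0.8],0],
  [0.1,[-3,-1.2,0],0],
  [0.1,[-3,-1.2,0],0],
  [0.1,[-3,-1.2,0],0],
])

```text
clock: 13.38
eef_pos: [503.6, 231.7, 207.2]
eef_rot: [-3.141, -0.0, -1.292]
wrist_force: [0.9, 0.6, -1.0]
finger_gap: 19.5
```

Emit:
arm_command([
  [0.1,[-3,-1.2,0],0],
  [0.1,[-2,-0.8,0],0],
  [0.1,[-1.2,-0.5,0],0],
  [0.1,[0,0,0],0],
  [0.1,[0,0,0],0],
])

```text
clock: 13.8
eef_pos: [510.4, 296.6, 206.3]
eef_rot: [3.141, -0.0, -1.291]
wrist_force: [0.2, -1.1, -0.7]
finger_gap: 19.6
```

Run:
```python
from h import *
grab('scene','s9');s=manip.read_state();print(s['clock'],s['eef_pos'],s['eef_rot'],s['wrist_force'])
p=np.r_[s['eef_pos'],s['eef_rot']];np.save('pics/w9_pose.npy',p);grab('wrist','w9');s=manip.read_state();print(s['eef_pos'],s['eef_rot'])
im=cv2.imread('pics/s9.png');A=cv2.resize(im[205:305,310:400],None,fx=5,fy=5,interpolation=cv2.INTER_CUBIC)
im=cv2.imread('pics/w9.png');B=cv2.resize(im[150:250,230:320],None,fx=5,fy=5,interpolation=cv2.INTER_CUBIC)
cv2.imwrite('pics/c9.png',cv2.resize(np.hstack([A,B]),None,fx=.85,fy=.85))
```

```text
13.85 [510.54079581 296.02755367 206.4508287 ] [ 3.14122086e+00 -2.93565416e-04 -1.29141870e+00] [ 0.69263569 -0.07162355 -1.61494341]
[510.63359352 295.81271473 206.60123136] [ 3.14149655e+00 -2.00971211e-04 -1.29195353e+00]
```

View pics/c9.png

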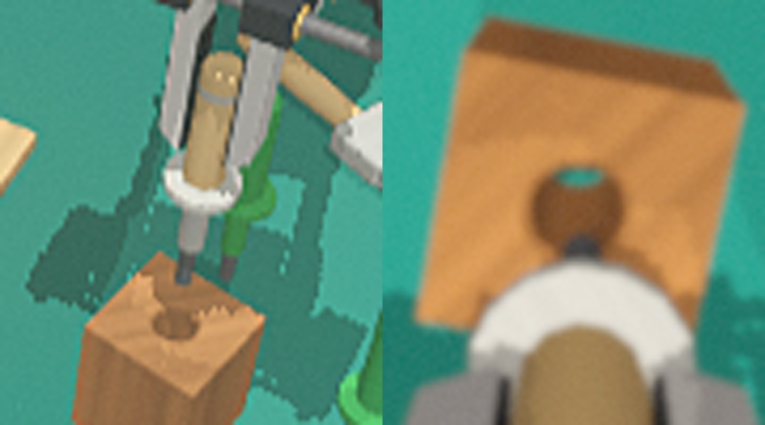

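Emit:
arm_command([
  [0.1,[-0.15,0,0],0],
  [0.1,[0,0,1],0],
  [0.1,[0,0,1.2],0],
  [0.1,[0,0,0],0],
  [0.1,[0,0,0],0],
])

```text
clock: 14.32
eef_pos: [509.7, 298.0, 183.3]
eef_rot: [3.14, -0.0, -1.291]
wrist_force: [1.4, 0.2, -0.3]
finger_gap: 19.7
```

Run:
```python
from h import *
s=manip.read_state();print(s['clock'],s['eef_pos'],s['eef_rot'],s['wrist_force'])
grab('scene','s10');grab('wrist','w10');s=manip.read_state();print(s['eef_pos'],s['eef_rot'],s['joints'])
im=cv2.imread('pics/s10.png');A=cv2.resize(im[205:305,310:400],None,fx=5,fy=5,interpolation=cv2.INTER_CUBIC)
im=cv2.imread('pics/w10.png');B=cv2.resize(im[150:250,230:320],None,fx=5,fy=5,interpolation=cv2.INTER_CUBIC)
cv2.imwrite('pics/c10.png',cv2.resize(np.hstack([A,B]),None,fx=.85,fy=.85))
```

```text
14.3167 [509.73792657 297.98667191 183.25238337] [ 3.13951107e+00 -4.13907921e-04 -1.29127755e+00] [ 1.35653105  0.19237963 -0.31554761]
[510.17117948 298.37256164 184.46286589] [ 3.14152101e+00 -2.15027276e-05 -1.29107047e+00] [ 4.67240508e-01  4.07959648e-01  1.42501813e+00 -8.04563211e-06
  1.30868927e+00  1.75831307e+00]
```

View pics/c10.png

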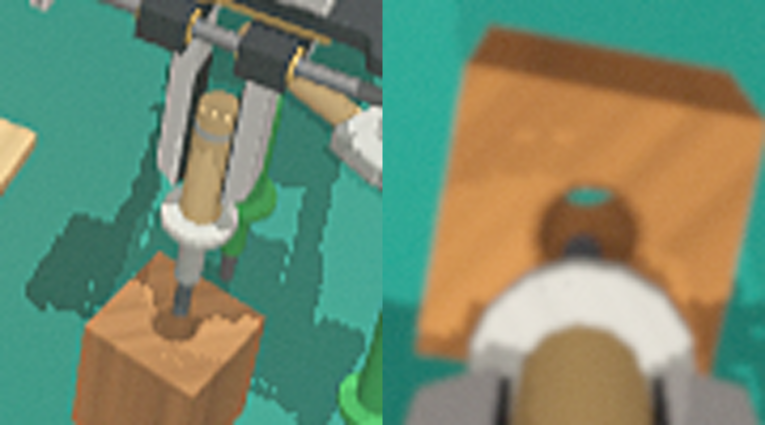

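The tip is just above the mouth and about 1 mm to the left of the hole's centre. Correcting by +0.08 cm in x and lowering.

Emit:
arm_command([
  [0.1,[0.08,0,0.6],0],
  [0.1,[0,0,1],0],
  [0.1,[0,0,1],0],
  [0.1,[0,0,1],0],
  [0.1,[0,0,1],0],
])

```text
clock: 14.83
eef_pos: [510.1, 297.6, 137.0]
eef_rot: [3.141, -0.0, -1.291]
wrist_force: [0.2, -0.3, -0.3]
finger_gap: 19.2
```

Emit:
arm_command([
  [0.1,[0,0,1],0],
  [0.1,[0,0,0.8],0],
  [0.1,[0,0,0.6],0],
  [0.1,[0,0,0.2],0],
  [0.1,[0,0,0],0],
])

```text
clock: 15.25
eef_pos: [510.2, 297.6, 112.0]
eef_rot: [3.141, -0.0, -1.291]
wrist_force: [0.1, -0.4, -0.3]
finger_gap: 19.2
```

Run:
```python
from h import *
s=manip.read_state();print(s['clock'],s['eef_pos'],s['eef_rot'],s['wrist_force'])
grab('scene','s11');grab('wrist','w11');s=manip.read_state();print(s['eef_pos'],s['eef_rot'],s['wrist_force'])
im=cv2.imread('pics/s11.png');A=cv2.resize(im[225:325,310:400],None,fx=5,fy=5,interpolation=cv2.INTER_CUBIC)
im=cv2.imread('pics/w11.png');B=cv2.resize(im[150:250,230:320],None,fx=5,fy=5,interpolation=cv2.INTER_CUBIC)
cv2.imwrite('pics/c11.png',cv2.resize(np.hstack([A,B]),None,fx=.85,fy=.85))
```

```text
15.25 [510.22431175 297.61598304 111.9500959 ] [ 3.14097020e+00 -9.02420567e-05 -1.29100348e+00] [ 0.05477376 -0.38317678 -0.34530531]
[510.53125287 297.78700427 112.85766023] [-3.14095060e+00  1.55596211e-04 -1.29099373e+00] [ 0.75424269  0.37124089 -1.49098589]
```

View pics/c11.png

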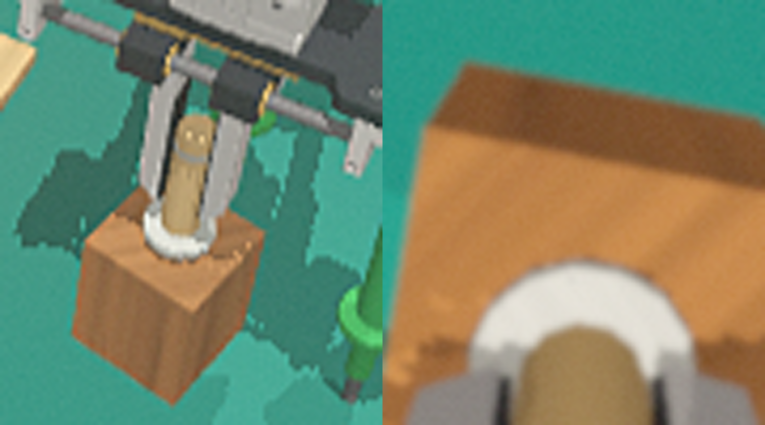

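Emit:
arm_command([
  [0.1,[0,0,0.2],0],
  [0.1,[0,0,0.2],0],
  [0.1,[0,0,0.1],0],
  [0.1,[0,0,0.1],0],
  [0.1,[0,0,0],0],
])

```text
clock: 15.77
eef_pos: [510.4, 297.7, 106.6]
eef_rot: [-3.141, 0.0, -1.291]
wrist_force: [0.4, -1.0, 1.0]
finger_gap: 19.9
```

Emit:
arm_command([
  [0.1,[0,0,0.05],0],
  [0.1,[0,0,0],0],
  [0.1,[0,0,0],0],
])

```text
clock: 16.02
eef_pos: [510.5, 297.7, 106.6]
eef_rot: [-3.141, 0.0, -1.291]
wrist_force: [-1.8, -1.1, 6.1]
finger_gap: 19.3
```

A 6 N contact force shows the collar is down on the block. Releasing.

Emit:
arm_command([
  [0.3,[0,0,0],0],
  [0.4,[0,0,0],0],
  [0.5,[0,0,0],0],
  [0.6,[0,0,0],0],
  [0.6,[0,0,0],0],
])

```text
clock: 16.43
eef_pos: [510.3, 297.7, 105.8]
eef_rot: [3.141, 0.0, -1.291]
wrist_force: [0.9, -1.0, -0.5]
finger_gap: 49.5
```

Emit:
arm_command([
  [0.6,[0,0,0],0],
  [0.6,[0,0,0],0],
  [0.6,[0,0,0],0],
])

```text
clock: 16.68
eef_pos: [510.3, 297.6, 105.9]
eef_rot: [3.142, 0.0, -1.291]
wrist_force: [0.1, 0.3, 0.7]
finger_gap: 56.0
```

Run:
```python
from h import *
grab('wrist','w12');s=manip.read_state();print(s['eef_pos'],s['eef_rot'],s['wrist_force'],s['finger_gap'])
```

```text
[510.31472899 297.65529339 105.92003556] [ 3.14152598e+00 -2.09385168e-05 -1.29095833e+00] [-0.23001161 -0.47176086  0.16900536] 56.408612327783125
```

View pics/w12.png

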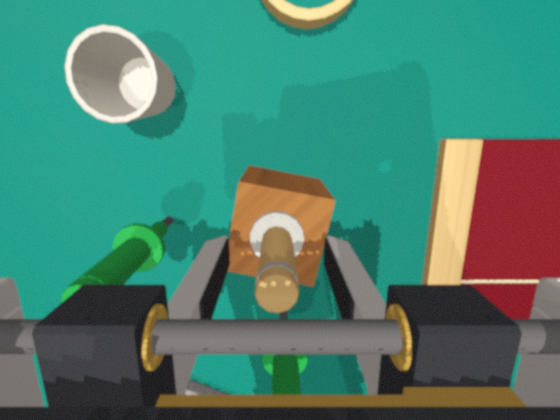

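The stylus stands free in its block, collar at (277,236), just as it did before the grasp. Backing straight up.

Emit:
arm_command([
  [0.6,[0,0,-1],0],
  [0.6,[0,0,-2],0],
  [0.6,[0,0,-3],0],
  [0.6,[0,0,-3],0],
  [0.6,[0,0,-3],0],
])

```text
clock: 17.15
eef_pos: [510.1, 297.6, 228.2]
eef_rot: [-3.141, 0.0, -1.291]
wrist_force: [0.0, 0.8, 0.1]
finger_gap: 56.6
```

Emit:
arm_command([
  [0.6,[0,0,-2.5],0],
  [0.6,[0,0,-1],0],
  [0.6,[0,0,0],0],
  [0.6,[0,0,0],0],
  [0.6,[0,0,0],0],
])

```text
clock: 17.57
eef_pos: [509.9, 297.4, 259.0]
eef_rot: [3.139, -0.001, -1.291]
wrist_force: [0.1, 0.0, -0.6]
finger_gap: 56.4
```

Run:
```python
from h import *
grab('scene','s13');s=manip.read_state();p=np.r_[s['eef_pos'],s['eef_rot']];np.save('pics/w13_pose.npy',p);print(p,s['wrist_force'],s['clock']);grab('wrist','w13')
im=cv2.imread('pics/s13.png');A=cv2.resize(im[225:325,310:400],None,fx=5,fy=5,interpolation=cv2.INTER_CUBIC)
im=cv2.imread('pics/w13.png');B=cv2.resize(im[140:240,230:320],None,fx=5,fy=5,interpolation=cv2.INTER_CUBIC)
cv2.imwrite('pics/c13.png',cv2.resize(np.hstack([A,B]),None,fx=.85,fy=.85))
```

```text
[ 5.09889263e+02  2.97441884e+02  2.59022089e+02  3.13868986e+00
 -5.21594619e-04 -1.29099247e+00] [0.57910358 0.0529261  0.25874563] 17.6167
```

View pics/c13.png

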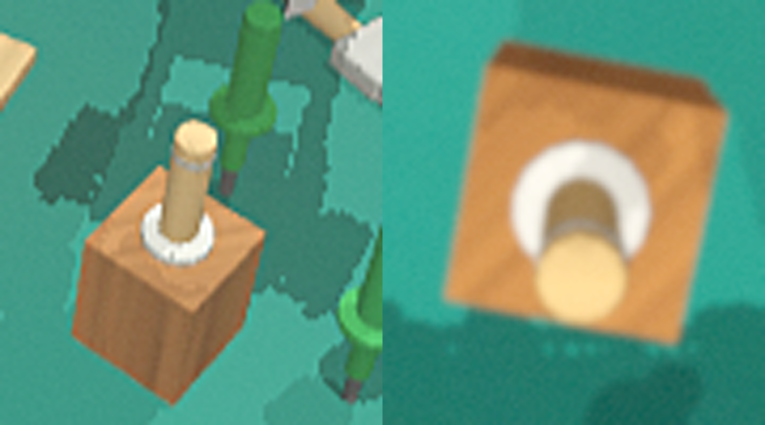

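The stylus is seated flat on its collar and upright in the centre of its own block. The gripper is clear. Handing in.

Run:
```python
from cell import manip
print(manip.sign_off())
```

```text
the job is handed in; nothing more can be done
None
```

I took the collared stylus from its block and rubbed the long seam from the steel-cornered batten to the plain one. Then I lowered it back into its own block, let go and handed the job in at about 17.6 s; the hand-in gave no verdict.

- **Rubbing:** The tip ran from about y −77 mm to +77 mm at 30 mm/s. From the tool height and the wrist force, it was pressed in by roughly 5–6 mm. The close-ups at the start, at two points along the way and at the end all showed the tip on the seam. The different views agreed on the line to about 1 mm across.
- **Return:** The wrist force rose to about 6 N as the collar met the block, and I released there. The last pictures show the stylus upright, collar flat on the block and centred, with the gripper about 15 cm above the release point. The green look-alikes still stand.
- **Uncertain readings:** The wrist force is noisy by about ±0.5–1 N, with single readings from −0.4 to +1.1 N during the stroke, so the exact pressing depth is only approximate. One scene picture at first suggested the stylus had slipped 3 mm in the grip. That was the arm still settling, not a slip.

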